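Load the router's feed tunnel

TASK

Get the feed tunnel ready for a run: draw the tinted guard board up out of the slots across the tunnel's mouth and stand it leaning back against the face of the tall blue fence. Then push every oak blank on the bench endways along the bench, through the flared guides and the spring gate and into the tunnel, one behind the other, so that all of them lie in the lane beyond the gate and the gate has swung shut behind the last. Do not knock over the glue bottle.

Things in the scene. Friction and masses are not known exactly. Their poses are not given: they have to be found in the camera images.
- tunnel: feed tunnel, fixed on the bench (place and yaw vary), without a floor: blanks slide on the bench top. Origin on the bench in the middle of the mouth; y is the feed direction, x across the lane away from the fence, z up. The bench before the mouth (y below -20 mm) is bare, for laying a blank down. The lane takes four blanks end to end: each one pushed in drives on those before it
- slots (a point): at the tunnel's origin, on the bench in the guard's plane. Keeper posts from y -20 to 20 mm, 45 high, 110 clear between them, 152 over all, with slots 13 wide in y. Behind them flared wooden rails 32 high, inner faces 104 mm apart at y 10, closing in to 50 apart at y 100
- throat (a point): on the bench in the lane's centre at the gate, y 135 mm in the tunnel's frame. The lane is 50 wide from y 100 to 132 and 53 wide from the gate to the end stop at y 548, walls 32 high. Push a blank until its tail is at about y 180, 40 mm or more past the gate, so that the gate can shut behind it
- roof (a point): middle of the near edge of the clear roof over the lane, y 215 mm in the tunnel's frame, underside 32 and top 38 mm above the bench. Lane and guides are open above before it. From y 380 a power feeder 200 mm high stands over the tunnel
- fence: tall blue fence, fixed to the tunnel, same origin and axes as tunnel. An upright board 270 long (y -170 to 100), 95 high, 18 thick; its face looks towards the lane (+x) and stands at x = -125 mm, with bare bench in front of it before the mouth
- gate (a joint): spring gate: steel leaf 38 long, 26 high, 4 thick on an upright hinge at x 33, y 135 in the tunnel's frame; 0 rad closed (leaf across the lane towards -x), grows to 1.6 as it swings inwards (towards +y); it opens inwards only, about 0.5 N at its edge to start and 2 N wide open, and swings shut by itself when nothing stands in its 38 mm sweep
- gate_edge (a point): free edge of the gate's leaf, 16 mm above the bench, at x -5, y 135 in the tunnel's frame when closed
- guard: guard board: tinted sheet 126 wide (its x), 8 thick (y), 140 high (z), topped by a wooden grip batten 126 x 14 thick x 24 high (136 to 160 above the foot); about 200 g. Origin at the middle of its foot. Starts upright on the bench in the slots across the mouth, axes along the tunnel's, with 2.5 mm play each way; free once raised 50 mm
- guard_grip (a point): middle of the guard's batten, 148 mm above its foot, where it is gripped
- blank1: one of three or four alike plain oak blanks, 46 wide (its x) x 80 long (its y) x 22 mm high, about 60 g; origin at the centre of its underside. At the start it lies flat on the bench, either to the right of the tunnel's mouth or to its left on the robot's side of the tunnel; None if it is not there this time
- blank2: one of three or four alike plain oak blanks, 46 wide (its x) x 80 long (its y) x 22 mm high, about 60 g; origin at the centre of its underside. At the start it lies flat on the bench, either to the right of the tunnel's mouth or to its left on the robot's side of the tunnel; None if it is not there this time
- blank3: one of three or four alike plain oak blanks, 46 wide (its x) x 80 long (its y) x 22 mm high, about 60 g; origin at the centre of its underside. At the start it lies flat on the bench, either to the right of the tunnel's mouth or to its left on the robot's side of the tunnel; None if it is not there this time
- blank4: one of three or four alike plain oak blanks, 46 wide (its x) x 80 long (its y) x 22 mm high, about 60 g; origin at the centre of its underside. At the start it lies flat on the bench, either to the right of the tunnel's mouth or to its left on the robot's side of the tunnel; None if it is not there this time
- glue: white glue bottle, 60 across, 165 high, standing on the bench beyond the tunnel at the right; origin at the centre of its base
- tape: tape measure, 62 x 68 x 36 mm high, lying on the bench, a bystander; origin under its centre
- push_stick: plywood push stick lying flat on the bench beyond the guides, 255 long, 12 mm thick, a bystander
Mind the look-alikes: they are no part of the job. What is shaped like the blank1 but black or yellow is not meant.

How it is judged:
On the way, in this order (a step that is already met when the one before it is completed fails the run):
1. the guard board is out of its slots and stands leaning against the fence (contact force between guard and fence above 0.05 N and angle between guard's own z axis and vertical between 0.09 and 0.62 rad and height (world z) of guard below 0.02 m and angle between the y axis of guard and the x axis of tunnel, either way round below 0.75 rad), for 0.3 s.
2. the spring gate is pushed open (value of joint gate above 0.6 rad), for 0.1 s.
At the end, for the whole second after the job is handed in: Each blank flat and at rest in the lane: middle 40 mm or more past the gate, within 8 mm of the centre line and 0.15 rad of its direction; gate under 0.15 rad; guard's foot on the bench, leaning on the fence 0.09 to 0.62 rad from upright, within 0.75 rad of square to it (all of step 1 and y of blank1 in the frame of tunnel between 0.175 and 0.56 m and x of blank1 in the frame of tunnel between -0.008 and 0.008 m and height (world z) of each of blank1, blank2, blank3, blank4 below 0.008 m and angle between the y axis of each of blank1, blank2, blank3, blank4 and the y axis of tunnel, either way round below 0.15 rad and angle between each of blank1, blank2, blank3, blank4's own z axis and vertical below 0.1 rad and linear speed of each of blank1, blank2, blank3, blank4, guard below 0.02 m/s and y of blank2 in the frame of tunnel between 0.175 and 0.56 m and x of blank2 in the frame of tunnel between -0.008 and 0.008 m and y of blank3 in the frame of tunnel between 0.175 and 0.56 m and x of blank3 in the frame of tunnel between -0.008 and 0.008 m and y of blank4 in the frame of tunnel between 0.175 and 0.56 m and x of blank4 in the frame of tunnel between -0.008 and 0.008 m and value of joint gate below 0.15 rad); the robot touches nothing.
It fails at once if the glue bottle is knocked over (tilted by more than 0.5 rad) (angle between glue's own z axis and vertical above 0.5 rad).
Of blank1, blank2, blank3, blank4 only 3 to 4 are there at a start; the rules pass over those that are not, and their reading is None.
At some moment in a run one of blank1, blank2, blank3, blank4 may be knocked a few centimetres aside while the robot is not near it.
It also fails if it takes over 210 s, if anything falls off the work surface, if the arm or the gripper's body presses on something with over 40 N, if the wrist force passes 120 N, or if a joint passes its speed limit or range.

ROBOT

A 7-joint arm with a two-finger parallel gripper is mounted at the origin on the work surface. World frame = base frame: x ahead of the robot, y to its left, z up, the work surface at z = 0. Lengths are in m, angles in rad, forces in N, time in s.
With the tool pointing down it reaches from about 0.4 to 0.875 m from the base axis. Payload 19.3 kg.
Tool frame: the origin (TCP) lies at the very end of the fingers, on their centre line; the grasp point (between the pads) lies 19 mm behind it; z points along the fingers, y is the line along which they close (so a half turn about z gives the same grasp; the last joint's range is limited). The gripper opens to 85 mm and grips with 20 to 120 N. Pads are 22 mm wide; open, the fingers measure 114 mm over their backs; the gripper's body (76 mm by 85 mm) begins 54 mm behind the grasp point. The pads swing forward as they close: fully open they stand 13 mm farther back than shut.
Start: joints at [1.161, 0.521, -0.036, 1.599, 0.021, 1.021, -0.113], TCP at [0.208, -0.589, 0.231] pointing down, gripper open.
Joint ranges: [-2.91, 2.91], [-0.3, 2.13], [-1.5, 1.42], [0.17, 2.43], [-1.26, 4.41], [0.16, 1.93], [-2.52, 2.52]. Speed limits (rad/s): [1.89, 1.89, 2.39, 2.39, 3.01, 3.01, 3.01].

INTERFACE

Orientations are given as a rotation vector (axis times angle).
In Python, from plant import r gives the robot as it stands.
- The arm moves only by the tool step_arm, never from a script. Its argument "commands" is a list of rows, each an object with "slide": the shift along the world's x, y, z in mm, a list of three; "roll": the turn about the world's z in degrees; "claw": the finger opening in mm, from 0 to 85.4. In form: [{"slide": [tx, ty, tz], "roll": roll, "claw": claw}, ...]. A call has 1 to 12 rows; each row shifts and turns the commanded pose from where the row before left it; what a row does not reach is not made up. A row lasts 1/8 s, in which the tool goes at most 62.5 mm and 10.7 degrees, less where a joint would pass 70% of its speed; a pose out of reach is approached as far as the arm can. A call is refused whole if a number of a shift passes 62.5 or a number of a turn 10.7, either way. A call with a gripper value outside its range is refused whole. The fingers move at their own pace and stop on an object; "squeeze" is the grip in N (left out, the last holds). Time passes only in rows, so rows that do not move let the fingers close. It gives the time, the measured TCP pose, the force, the opening and the grip force at its end, in the units of the state.
- r.observe(): the state, without advancing time (a new reading comes with each control period).
- r.snapshot(name): name is "side" or "top" or "wrist"; returns (picture, depth): 400x640x3 uint8, blue, green, red; 400x640 float32, m along the optical axis (not along the pixel's ray), 0 where there is no reading.
- r.camera_model(name): a dict with "fx", "fy", "cx", "cy" (pixels), "k1" (the pictures are not rectified: a ray, as slopes to the right and down, at radius r is drawn at 1 + k1 r^2 times it, then the intrinsics apply), "extrinsics" (4x4, takes a point from world to camera coordinates); the wrist camera has in their place "mount" (4x4, takes a point from camera to tool coordinates, whose origin is the TCP and whose axes are the flange's). Camera axes: x right, y up, looking along -z (the intrinsics and any distortion apply to the point x, -y, -z); pixel columns grow to the right and rows downward; lengths in m; the calibration is good to about 2 mm. A picture is of the moment at which its call begins: read the wrist's pose just before it. camera_model takes no time and is no camera call.
- r.close_job(): hands the job in; it is judged then, once.
Trained networks look in the newest picture that a camera, given by its name, has taken for a name from the list of things; names that differ only in an ending like _2 or _b are one class to them, and where a whole thing is asked for, a point or a joint stands for the part that bears it (a point fixed in the world has none). Each returns a list of dicts, best first, with "confidence" (0 to 1); they miss things now and then, are a little off and sometimes report something else, mostly with a low value. They report only what shows in the picture. A call takes as long as a camera call. They do not tell look-alikes from the thing itself.
- r.find_in(camera, label): "rect" ([left, top, right, bottom] in pixels, round what is visible of it).
- r.place_of(camera, label): "uv" ([column, row] in pixels: a listed point, or the origin of a listed thing).
The state is a dict: "clock": time; "q": joint angles; "joint_velocities": joint speeds; "effort": joint torques, N m; "position": TCP position; "ee_rot": TCP orientation; "wrist_force": force on the tool from outside, world axes, zero at the start; "ft_torque": the same for the moment, N m; "finger_gap": opening from 0.0 (shut) to 1.0 (fully open); "grasp_force": force on a finger pad.
Only numpy, scipy, OpenCV 4.12 (cv2) and the standard library are available. Lean on these libraries where they do the work, as an engineer would, in place of code of your own. Each camera call takes 0.05 s, during which the arm holds its last target. There are 200 camera calls.

## Working session

There is one attempt and no reset: what is moved stays moved. The work goes in short steps, Python scripts to look and compute and a tool call to move; the robot and the scene stay as the last step left them, time stands still between calls to the robot, and variables do not carry over. Pictures are saved under pics/ and viewed, at most 14 in all, crops included, and the job is handed in when it is done.

Besides the shell and the picture viewer there is one more tool, called after "Call:" by a JSON object that holds its "op" and its "data". step_arm: Moves the arm, as the interface text tells. Its arguments: {"type":"object","properties":{"commands":{"type":"array"},"squeeze":{"type":"number"}},"required":["commands"]}

```bash
mkdir -p pics
cat > h.py <<'E'
import numpy as np, cv2
from scipy.spatial.transform import Rotation as R
from plant import r
def cam(name):
    m=r.camera_model(name)
    if 'extrinsics' in m: return m,np.linalg.inv(np.array(m['extrinsics']))
    s=r.observe(); T=np.eye(4); T[:3,:3]=R.from_rotvec(s['ee_rot']).as_matrix(); T[:3,3]=s['position']
    return m,T@np.array(m['mount'])
def ray(m,C,uv):
    K=np.array([[m['fx'],0,m['cx']],[0,m['fy'],m['cy']],[0,0,1.]])
    a=cv2.undistortPoints(np.array([[uv]],float),K,np.array([m['k1'],0,0,0.]))[0,0]
    return C[:3,3],C[:3,:3]@np.array([a[0],-a[1],-1])
def at_z(m,C,uv,z):
    o,d=ray(m,C,uv); return o+d*(z-o[2])/d[2]
def at_d(m,C,uv,dep):
    o,d=ray(m,C,uv); return o+d*dep
def px(m,C,p):
    q=np.linalg.inv(C)@np.append(p,1); x,y=q[0]/-q[2],-q[1]/-q[2]; k=1+m['k1']*(x*x+y*y)
    return m['fx']*x*k+m['cx'],m['fy']*y*k+m['cy']
E
cat > a.py <<'E'
from h import *
s=r.observe(); print(s['clock'],s['position'],s['ee_rot'])
for n in ['top','side']:
    m,C=cam(n); p,d=r.snapshot(n); cv2.imwrite(f'pics/{n}0.png',p); np.save(n+'.npy',d)
    print(n,C[:3,3].round(3),-C[:3,2].round(3))
    for l,z in [('slots',0),('throat',0),('roof',.038),('gate_edge',.016),('guard_grip',.148),('guard',0),('blank1',0),('glue',0),('tape',0)]:
        for f in r.place_of(n,l)[:6]: print(l,round(f['confidence'],2),np.round(f['uv']),at_z(m,C,f['uv'],z).round(3))
E
python3 a.py
```

```text
0.0 [ 0.20817995 -0.58896052  0.2307482 ] [-3.09528812e+00 -5.31030172e-01  3.87854901e-04]
top [ 0.249 -0.05   1.472] [ 0.21   0.006 -0.978]
throat 0.6 [264. 182.] [0.603 0.102 0.   ]
roof 0.78 [241. 185.] [0.587 0.166 0.038]
gate_edge 0.51 [265. 187.] [0.585 0.099 0.016]
guard_grip 0.52 [310. 173.] [ 0.595 -0.034  0.148]
guard_grip 0.39 [264. 185.] [0.56  0.087 0.148]
guard 0.53 [313. 187.] [ 0.59  -0.041  0.   ]
blank1 0.94 [422. 243.] [ 0.427 -0.356  0.   ]
blank1 0.83 [456. 278.] [ 0.329 -0.448  0.   ]
blank1 0.74 [242. 247.] [0.413 0.163 0.   ]
blank1 0.59 [193. 255.] [0.387 0.301 0.   ]
blank1 0.55 [391. 201.] [ 0.55  -0.269  0.   ]
glue 0.77 [356. 125.] [ 0.783 -0.167  0.   ]
tape 0.6 [408. 299.] [ 0.27  -0.311  0.   ]
side [0.007 0.609 0.898] [ 0.453 -0.585 -0.673]
slots 0.84 [302. 226.] [ 0.584 -0.031  0.   ]
throat 0.65 [272. 245.] [0.604 0.094 0.   ]
throat 0.17 [302. 224.] [ 0.592 -0.038  0.   ]
roof 0.58 [255. 255.] [0.59  0.175 0.038]
gate_edge 0.58 [274. 245.] [0.588 0.098 0.016]
guard_grip 0.57 [301. 195.] [ 0.579 -0.024  0.148]
guard_grip 0.36 [300. 222.] [0.503 0.065 0.148]
guard_grip 0.28 [394. 196.] [ 0.356 -0.208  0.148]
guard 0.74 [300. 225.] [ 0.594 -0.031  0.   ]
guard 0.33 [302. 290.] [0.418 0.16  0.   ]
blank1 0.83 [352. 194.] [ 0.55  -0.278  0.   ]
blank1 0.76 [280. 332.] [0.376 0.293 0.   ]
blank1 0.65 [397. 198.] [ 0.409 -0.367  0.   ]
blank1 0.65 [302. 290.] [0.416 0.16  0.   ]
blank1 0.5 [428. 195.] [ 0.327 -0.457  0.   ]
glue 0.69 [288. 180.] [ 0.789 -0.187 -0.   ]
glue 0.41 [280. 332.] [0.378 0.294 0.   ]
tape 0.93 [426. 225.] [ 0.262 -0.306  0.   ]
```

```bash
python3 -c "
import cv2
a=cv2.imread('pics/top0.png')[80:340,130:530]; cv2.imwrite('pics/topc.png',cv2.resize(a,None,fx=2,fy=2))"
```

```text
(no output)
```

View pics/topc.png

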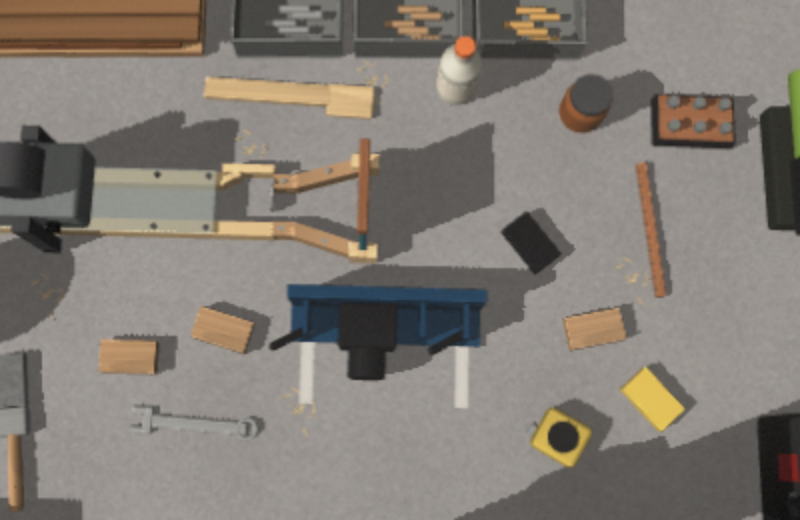

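View pics/side0.png

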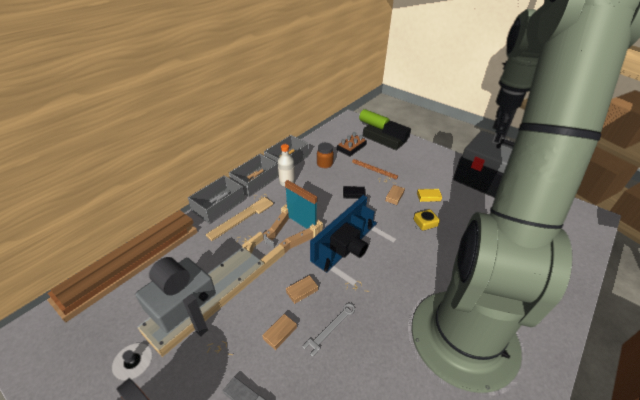

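The top view shows three oak blanks: one right at crop (595,328), two left at (222,329) and (128,356). The look-alikes are black at (530,242) and yellow at (653,397). The guard stands in the slots at (363,195), and the fence has its motor behind it. Next I'll fit the frame from depth.

```bash
cat > b.py <<'E'
from h import *
m,C=cam('top'); d=np.load('top.npy'); p=cv2.imread('pics/top0.png')
K=np.array([[m['fx'],0,m['cx']],[0,m['fy'],m['cy']],[0,0,1.]])
v,u=np.mgrid[0:400,0:640]
a=cv2.undistortPoints(np.stack([u,v],-1).reshape(-1,1,2).astype(float),K,np.array([m['k1'],0,0,0.]))[:,0]
P=(np.c_[a[:,0],-a[:,1],-np.ones(len(a))]*d.reshape(-1,1))@C[:3,:3].T+C[:3,3]
c=p.reshape(-1,3).astype(int); ok=d.ravel()>0
hsv=cv2.cvtColor(p,cv2.COLOR_BGR2HSV).reshape(-1,3).astype(int)
x,y,z=P.T
def rect(mask,n):
    q=P[mask]; b=cv2.minAreaRect((q[:,:2]*1000).astype(np.float32)); print(n,len(q),np.round(b[0]),np.round(b[1]),round(b[2],1),'z',q[:,2].mean().round(3),np.ptp(q[:,2]).round(3))
blue=ok&(hsv[:,0]>95)&(hsv[:,0]<115)&(hsv[:,1]>120)&(z>.085)&(z<.105)&(abs(x-.45)<.1); rect(blue,'fence')
q=P[blue]; 
rect(ok&(z>.135)&(z<.175)&(abs(x-.6)<.1)&(abs(y+.03)<.06),'batten')
oak=ok&(hsv[:,0]>5)&(hsv[:,0]<22)&(hsv[:,1]>60)
for n,cx,cy in [('R',.42,-.36),('L1',.415,.162),('L2',.38,.298)]:
    rect(oak&(z>.015)&(z<.03)&(np.hypot(x-cx,y-cy)<.06),n)
rect(ok&(z>.1)&(abs(x-.4)<.065)&(abs(y+.05)<.14),'motor')
lane=ok&(z>.025)&(z<.045)&(abs(x-.59)<.06)&(y>.1)&(y<.3); rect(lane,'tunnel')
print('bench z',np.median(z[ok&(abs(x-.5)<.05)&(abs(y+.3)<.05)]))
for z_ in (.1,.15,.2): print(P[ok&(abs(x-.4)<.065)&(abs(y+.05)<.14)][:,2].max())
ys=np.arange(-.18,.08,.02)
for Y in ys:
    k=blue&(abs(y-Y)<.01)
    if k.sum(): print(round(Y,2),x[k].max().round(3),x[k].min().round(3))
s=r.observe(); print(R.from_rotvec(s['ee_rot']).as_matrix().round(3))
E
python3 b.py
```

```text
fence 581 [459. -69.] [264.  17.] 88.8 z 0.095 0.017
batten 266 [594. -36.] [ 14. 126.] 88.9 z 0.159 0.028
R 457 [ 423. -366.] [46. 83.] 11.0 z 0.022 0.015
L1 445 [418. 162.] [81. 46.] 72.9 z 0.022 0.015
L2 468 [377. 295.] [46. 84.] 0.9 z 0.022 0.015
motor 29 [458. -57.] [218.  14.] 88.9 z 0.101 0.003
tunnel 1664 [600. 200.] [200. 100.] 89.9 z 0.037 0.02
bench z 0.001065722162824967
0.10339989111456793
0.10339989111456793
0.10339989111456793
-0.18 0.465 0.45
-0.16 0.465 0.45
-0.14 0.466 0.449
-0.12 0.466 0.45
-0.1 0.467 0.452
-0.08 0.466 0.452
-0.06 0.466 0.452
-0.04 0.468 0.452
-0.02 0.469 0.452
-0.0 0.469 0.454
0.02 0.469 0.454
0.04 0.468 0.453
0.06 0.468 0.454
[[ 0.943  0.333 -0.   ]
 [ 0.333 -0.943  0.   ]
 [-0.    -0.    -1.   ]]
```

Call:
{"op": "step_arm", "data": {"commands": [{"slide": [32, 46, 0], "roll": -1.7, "claw": 60}, {"slide": [32, 46, 0], "roll": -1.7, "claw": 60}, {"slide": [32, 46, 0], "roll": -1.7, "claw": 60}, {"slide": [32, 46, 0], "roll": -1.7, "claw": 60}, {"slide": [32, 46, 0], "roll": -1.7, "claw": 60}, {"slide": [32, 46, 0], "roll": -1.7, "claw": 60}, {"slide": [32, 46, 0], "roll": -1.7, "claw": 60}, {"slide": [32, 46, 0], "roll": -1.7, "claw": 60}, {"slide": [32, 46, 0], "roll": -1.7, "claw": 60}, {"slide": [32, 46, 0], "roll": -1.7, "claw": 60}, {"slide": [32, 46, 0], "roll": -1.7, "claw": 60}, {"slide": [32, 46, 0], "roll": -1.7, "claw": 60}]}}

```text
clock: 2.5
position: [0.5932, -0.0357, 0.2314]
ee_rot: [3.141, -0.027, 0.001]
wrist_force: [0.2, -0.7, 0.4]
finger_gap: 0.704
grasp_force: 0.0
```

```bash
cat > w.py <<'E'
from h import *
import sys
s=r.observe(); M=R.from_rotvec(s['ee_rot']).as_matrix()
print(round(s['clock'],2),(s['position']*1000).round(1),'toolY deg',np.degrees(np.arctan2(M[1,1],M[0,1])).round(2),'q',np.round(s['q'],2),'F',np.round(s['wrist_force'],1),'gap',round(s['finger_gap']*85.4,1),'grasp',s['grasp_force'])
if len(sys.argv)>1:
    m,C=cam('wrist'); p,d=r.snapshot('wrist'); cv2.imwrite(f'pics/{sys.argv[1]}.png',p)
    for l in sys.argv[2:]:
        l,z=l.split(':')
        for f in r.place_of('wrist',l)[:3]: print(l,round(f['confidence'],2),np.round(f['uv']),(at_z(m,C,f['uv'],float(z))*1000).round(1))
E
python3 w.py w1 guard_grip:.148
```

```text
2.5 [593.2 -35.7 231.4] toolY deg -91.0 q [ 0.06  0.47 -0.14  1.68  0.08  0.99 -1.7 ] F [ 0.2 -0.7  0.4] gap 60.1 grasp 0.0
guard_grip 0.74 [316. 203.] [595.7 -33.1 148. ]
```

Call:
{"op": "step_arm", "data": {"commands": [{"slide": [1, 0, -30], "roll": 0, "claw": 60}, {"slide": [0, 0, -35], "roll": 0, "claw": 60}, {"slide": [0, 0, -36], "roll": 0, "claw": 60}, {"slide": [0, 0, 0], "roll": 0, "claw": 0}, {"slide": [0, 0, 0], "roll": 0, "claw": 0}, {"slide": [0, 0, 0], "roll": 0, "claw": 0}, {"slide": [0, 0, 0], "roll": 0, "claw": 0}, {"slide": [0, 0, 0], "roll": 0, "claw": 0}], "squeeze": 50}}

```text
clock: 3.6
position: [0.5943, -0.0373, 0.1321]
ee_rot: [-3.141, 0.026, -0.004]
wrist_force: [-0.5, 0.1, 8.4]
finger_gap: 0.154
grasp_force: 50.1
```

Call:
{"op": "step_arm", "data": {"commands": [{"slide": [0, 0, 15], "roll": 0, "claw": 0}, {"slide": [0, 0, 30], "roll": 0, "claw": 0}, {"slide": [0, 0, 30], "roll": 0, "claw": 0}, {"slide": [0, -10, 10], "roll": 10, "claw": 0}, {"slide": [0, -10, 0], "roll": 10, "claw": 0}, {"slide": [0, -10, 0], "roll": 10, "claw": 0}, {"slide": [0, -10, 0], "roll": 10, "claw": 0}, {"slide": [0, -10, 0], "roll": 10, "claw": 0}, {"slide": [0, -10, 0], "roll": 10, "claw": 0}, {"slide": [0, -10, 0], "roll": 10, "claw": 0}, {"slide": [0, -10, 0], "roll": 10, "claw": 0}, {"slide": [0, -2, 0], "roll": 10, "claw": 0}]}}

```text
clock: 5.1
position: [0.5932, -0.1204, 0.2166]
ee_rot: [2.234, 2.207, -0.001]
wrist_force: [-0.3, -0.5, -2.9]
finger_gap: 0.154
grasp_force: 48.8
```

Call:
{"op": "step_arm", "data": {"commands": [{"slide": [-30, 0, 0], "roll": 0, "claw": 0}, {"slide": [-35, 0, 0], "roll": 0, "claw": 0}, {"slide": [-25, 0, 0], "roll": 0, "claw": 0}, {"slide": [-10, 0, 0], "roll": 0, "claw": 0}, {"slide": [0, 0, -25], "roll": 0, "claw": 0}, {"slide": [0, 0, -25], "roll": 0, "claw": 0}, {"slide": [0, 0, -15], "roll": 0, "claw": 0}, {"slide": [0, 0, -8], "roll": 0, "claw": 0}, {"slide": [0, 0, 0], "roll": 0, "claw": 0}]}}

```text
clock: 6.22
position: [0.4935, -0.1192, 0.1423]
ee_rot: [-2.239, -2.203, 0.0]
wrist_force: [1.1, -1.2, -1.3]
finger_gap: 0.154
grasp_force: 49.2
```

```bash
python3 w.py
python3 - <<'E'
from h import *
p,d=r.snapshot('side'); cv2.imwrite('pics/s1.png',cv2.resize(p[120:320,200:460],None,fx=2.5,fy=2.5))
E
```

```text
6.22 [ 493.5 -119.2  142.3] toolY deg -0.92 q [ 0.49  0.5  -0.49  1.97  0.34  0.75 -0.21] F [ 1.1 -1.2 -1.3] gap 13.2 grasp 49.15664613246918
```

View pics/s1.png

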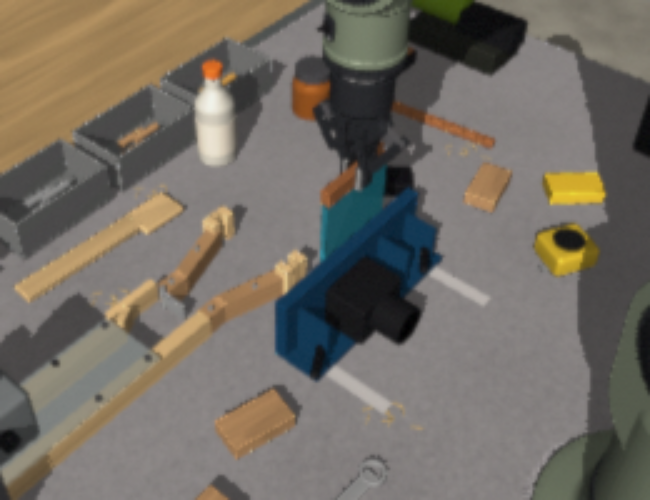

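The guard hangs upright in front of the fence face at (355,215), with its foot about 10 mm up. I'll lower it.

Call:
{"op": "step_arm", "data": {"commands": [{"slide": [0, 0, -5], "roll": 0, "claw": 0}, {"slide": [0, 0, -3], "roll": 0, "claw": 0}, {"slide": [0, 0, -2], "roll": 0, "claw": 0}, {"slide": [0, 0, 0], "roll": 0, "claw": 0}]}}

```text
clock: 6.78
position: [0.4933, -0.1193, 0.1323]
ee_rot: [2.239, 2.203, -0.0]
wrist_force: [0.1, 0.7, -1.1]
finger_gap: 0.154
grasp_force: 49.2
```

Call:
{"op": "step_arm", "data": {"commands": [{"slide": [0, 0, 0], "roll": 0, "claw": 34}, {"slide": [0, 0, 0], "roll": 0, "claw": 34}, {"slide": [0, 0, 0], "roll": 0, "claw": 34}, {"slide": [-7, 0, 0], "roll": 0, "claw": 34}, {"slide": [-5, 0, 0], "roll": 0, "claw": 34}, {"slide": [-5, 0, 0], "roll": 0, "claw": 34}, {"slide": [-5, 0, 0], "roll": 0, "claw": 34}, {"slide": [-5, 0, 0], "roll": 0, "claw": 34}, {"slide": [-5, 0, 0], "roll": 0, "claw": 34}, {"slide": [-4, 0, 0], "roll": 0, "claw": 34}, {"slide": [-3, 0, 0], "roll": 0, "claw": 34}, {"slide": [-2, 0, 0], "roll": 0, "claw": 34}]}}

```text
clock: 8.28
position: [0.4523, -0.1193, 0.1323]
ee_rot: [2.239, 2.203, 0.0]
wrist_force: [0.2, -0.0, -0.1]
finger_gap: 0.399
grasp_force: 0.0
```

```bash
python3 w.py
python3 - <<'E'
from h import *
p,d=r.snapshot('side'); cv2.imwrite('pics/s2.png',cv2.resize(p[150:290,270:430],None,fx=3,fy=3))
E
```

```text
8.28 [ 452.3 -119.3  132.3] toolY deg -0.93 q [ 0.52  0.46 -0.49  2.07  0.34  0.68 -0.22] F [ 0.2 -0.  -0.1] gap 34.1 grasp 0.03510750342684332
```

View pics/s2.png

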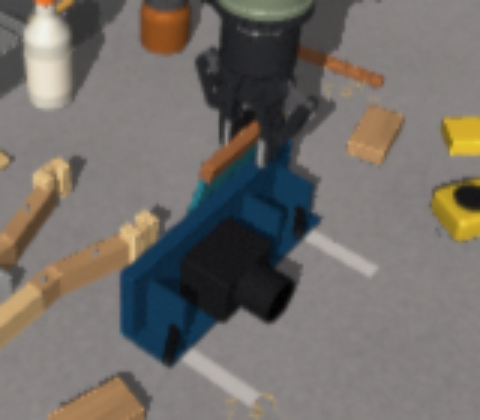

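The guard now leans on the fence, with its batten at (232,150). I'll back off upward and go to the right-hand blank.

Call:
{"op": "step_arm", "data": {"commands": [{"slide": [4, 0, 0], "roll": 0, "claw": 34}, {"slide": [0, 0, 15], "roll": 0, "claw": 40}, {"slide": [0, 0, 30], "roll": 0, "claw": 40}, {"slide": [0, 0, 30], "roll": 0, "claw": 85}, {"slide": [-5, -40, 0], "roll": 2, "claw": 85}, {"slide": [-5, -40, 0], "roll": 2, "claw": 85}, {"slide": [-5, -40, 0], "roll": 2, "claw": 85}, {"slide": [-5, -40, 0], "roll": 2, "claw": 85}, {"slide": [-5, -40, 0], "roll": 2, "claw": 85}, {"slide": [-5, -30, 0], "roll": 2, "claw": 85}, {"slide": [-3, -17, 0], "roll": 0, "claw": 85}, {"slide": [0, 0, 0], "roll": 0, "claw": 85}]}}

```text
clock: 9.82
position: [0.4231, -0.3667, 0.2076]
ee_rot: [1.999, 2.423, 0.0]
wrist_force: [-0.4, -0.1, -0.2]
finger_gap: 0.997
grasp_force: 0.0
```

```bash
sed -i "s#r.snapshot('top')#X#;s#^m,C=cam('top').*#m,C=cam('top'); p,d=r.snapshot('top'); cv2.imwrite('pics/top_b.png',p)#;/for z_ in/d;/^ys=/,\$d" b.py
cat >> b.py <<'E'
# guard: blue-green sheet / batten near the fence
k=ok&(z>.12)&(abs(x-.47)<.05)&(abs(y+.12)<.07); rect(k,'lean batten')
allow=oak&(z>.015)&(z<.03)&(x<.5)
lab=cv2.connectedComponentsWithStats(allow.reshape(400,640).astype(np.uint8))[2]
print('oak blobs',[(list(np.round(P[int(st[1]+st[3]/2)*640+int(st[0]+st[2]/2)],2)),int(st[4])) for st in lab[1:] if st[4]>150])
E
python3 b.py; python3 w.py w2 blank1:0
```

```text
fence 390 [459. -69.] [265.  17.] 89.0 z 0.095 0.019
9.88 [ 423.5 -365.6  207.6] toolY deg 11.04 q [ 0.98  0.48 -0.51  1.78  0.28  0.95  0.54] F [ 0.2 -0.7 -0.1] gap 85.4 grasp 0.0
blank1 0.96 [318. 170.] [ 423.8 -368.2    0. ]
blank1 0.91 [228. 217.] [ 325.5 -447.4    0. ]
blank1 0.59 [445. 117.] [ 549.9 -282.4    0. ]b.py:11: RuntimeWarning: Mean of empty slice.
  q=P[mask]; b=cv2.minAreaRect((q[:,:2]*1000).astype(np.float32)); print(n,len(q),np.round(b[0]),np.round(b[1]),round(b[2],1),'z',q[:,2].mean().round(3),np.ptp(q[:,2]).round(3))
  ret = ret.dtype.type(ret / rcount)
Traceback (most recent call last):
  File "b.py", line 14, in <module>
    rect(ok&(z>.135)&(z<.175)&(abs(x-.6)<.1)&(abs(y+.03)<.06),'batten')
    ~~~~^^^^^^^^^^^^^^^^^^^^^^^^^^^^^^^^^^^^^^^^^^^^^^^^^^^^^^^^^^^^^^^
  File "b.py", line 11, in rect
    q=P[mask]; b=cv2.minAreaRect((q[:,:2]*1000).astype(np.float32)); print(n,len(q),np.round(b[0]),np.round(b[1]),round(b[2],1),'z',q[:,2].mean().round(3),np.ptp(q[:,2]).round(3))
                                                                                                                                                           ~~~~~~^^^^^^^^
ValueError: zero-size array to reduction operation maximum which has no identity
```

View pics/w2.png

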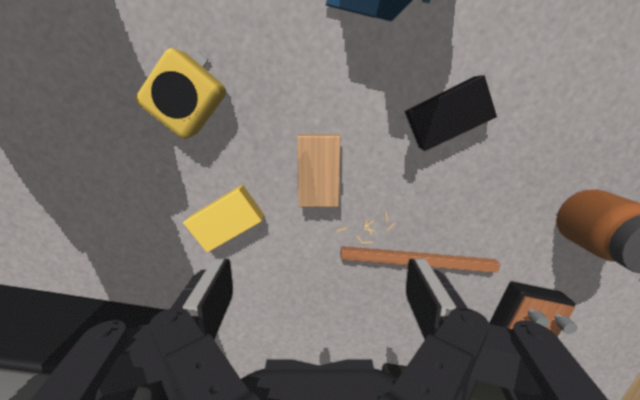

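View pics/top_b.png

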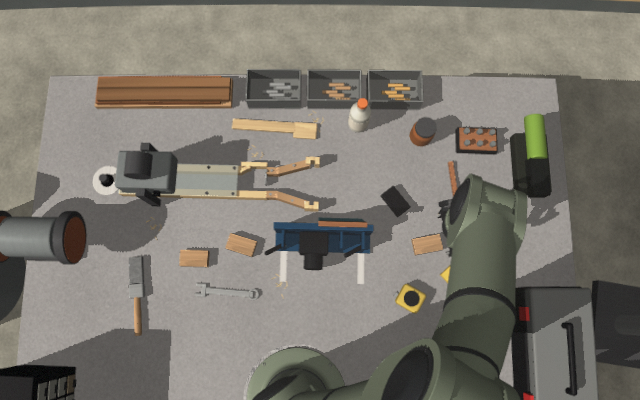

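The wrist view has the oak blank aligned at (318,170), between the yellow and black decoys. The top view shows the guard leaning at (342,222) and only three oak blanks. I'll grasp this one.

Call:
{"op": "step_arm", "data": {"commands": [{"slide": [0, -1, -50], "roll": 0, "claw": 75}, {"slide": [0, 0, -50], "roll": 0, "claw": 70}, {"slide": [0, 0, -50], "roll": 0, "claw": 70}, {"slide": [0, 0, -30], "roll": 0, "claw": 70}, {"slide": [0, 0, -19], "roll": 0, "claw": 70}, {"slide": [0, 0, 0], "roll": 0, "claw": 20}, {"slide": [0, 0, 0], "roll": 0, "claw": 20}, {"slide": [0, 0, 0], "roll": 0, "claw": 20}, {"slide": [0, 0, 0], "roll": 0, "claw": 20}], "squeeze": 40}}

```text
clock: 11.1
position: [0.4236, -0.3677, 0.0091]
ee_rot: [1.996, 2.424, -0.0]
wrist_force: [-1.0, 1.0, 8.5]
finger_gap: 0.525
grasp_force: 42.7
```

Call:
{"op": "step_arm", "data": {"commands": [{"slide": [0, 0, 25], "roll": 0, "claw": 20}, {"slide": [0, 0, 45], "roll": 0, "claw": 20}, {"slide": [42, 20, 0], "roll": -1.5, "claw": 20}, {"slide": [42, 20, 0], "roll": -1.5, "claw": 20}, {"slide": [43, 20, 0], "roll": -1.5, "claw": 20}, {"slide": [43, 20, 0], "roll": -1.5, "claw": 20}, {"slide": [0, 50, 0], "roll": -1.5, "claw": 20}, {"slide": [0, 50, 0], "roll": -1.5, "claw": 20}, {"slide": [0, 50, 0], "roll": -1.5, "claw": 20}, {"slide": [0, 45, 0], "roll": -1.6, "claw": 20}, {"slide": [0, 32, 0], "roll": 0, "claw": 20}, {"slide": [0, 0, 0], "roll": 0, "claw": 20}]}}

```text
clock: 12.6
position: [0.5935, -0.0572, 0.0788]
ee_rot: [-2.237, -2.206, -0.002]
wrist_force: [-0.3, -0.4, -1.2]
finger_gap: 0.526
grasp_force: 41.7
```

```bash
python3 w.py w3 throat:0 gate_edge:.016 slots:0 roof:.038
```

```text
12.6 [593.5 -57.2  78.8] toolY deg -0.81 q [ 0.25  0.69 -0.36  1.78  0.34  0.73 -0.31] F [-0.3 -0.4 -1.2] gap 44.9 grasp 41.685580015182495
```

View pics/w3.png

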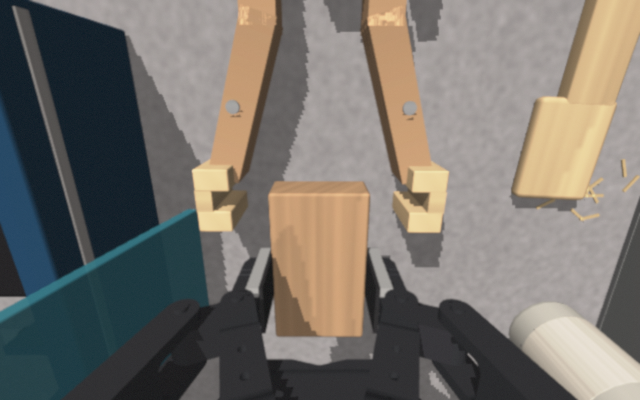

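Blank is centred (col 320) between the posts (cols 220/420). Lay it down and get behind it.

Call:
{"op": "step_arm", "data": {"commands": [{"slide": [0, -2, -40], "roll": 0, "claw": 20}, {"slide": [0, 0, -25], "roll": 0, "claw": 20}, {"slide": [0, 0, -4], "roll": 0, "claw": 20}, {"slide": [0, 0, 0], "roll": 0, "claw": 60}, {"slide": [0, 0, 0], "roll": 0, "claw": 60}, {"slide": [0, 0, 20], "roll": 0, "claw": 60}, {"slide": [0, 0, 30], "roll": 0, "claw": 0}, {"slide": [0, -35, 0], "roll": 0, "claw": 0}, {"slide": [-1, -35, 0], "roll": 0, "claw": 0}, {"slide": [0, 0, -25], "roll": 0, "claw": 0}, {"slide": [0, 0, -26], "roll": 0, "claw": 0}, {"slide": [0, 0, 0], "roll": 0, "claw": 0}]}}

```text
clock: 14.35
position: [0.5917, -0.1323, 0.0083]
ee_rot: [-2.24, -2.2, 0.002]
wrist_force: [0.3, -0.2, 0.4]
finger_gap: -0.002
grasp_force: 0.0
```

Call:
{"op": "step_arm", "data": {"commands": [{"slide": [0, 15, 0], "roll": 0, "claw": 0}, {"slide": [0, 20, 0], "roll": 0, "claw": 0}, {"slide": [1, 20, 0], "roll": 0, "claw": 0}, {"slide": [0, 20, 0], "roll": 0, "claw": 0}, {"slide": [1, 20, 0], "roll": 0, "claw": 0}, {"slide": [0, 20, 0], "roll": 0, "claw": 0}, {"slide": [1, 20, 0], "roll": 0, "claw": 0}]}}

```text
clock: 15.22
position: [0.5953, 0.0041, 0.0083]
ee_rot: [-2.241, -2.201, 0.0]
wrist_force: [-0.3, -1.4, 1.8]
finger_gap: -0.002
grasp_force: 0.7
```

Call:
{"op": "step_arm", "data": {"commands": [{"slide": [0, 20, 0], "roll": 0, "claw": 0}, {"slide": [1, 20, 0], "roll": 0, "claw": 0}, {"slide": [0, 20, 0], "roll": 0, "claw": 0}, {"slide": [1, 20, 0], "roll": 0, "claw": 0}, {"slide": [0, 18, 0], "roll": 0, "claw": 0}, {"slide": [0, 15, 0], "roll": 0, "claw": 0}, {"slide": [0, 12, 0], "roll": 0, "claw": 0}, {"slide": [0, 8, 0], "roll": 0, "claw": 0}, {"slide": [0, 0, 0], "roll": 0, "claw": 0}]}}

```text
clock: 16.35
position: [0.5973, 0.1365, 0.0083]
ee_rot: [-2.24, -2.202, -0.001]
wrist_force: [0.8, -0.5, -0.5]
finger_gap: 0.0
grasp_force: 0.0
```

```bash
python3 w.py w4 blank1:0 roof:.038 throat:0
```

```text
16.35 [597.3 136.5   8.3] toolY deg -1.0 q [-0.12  0.81 -0.29  1.75  0.36  0.63 -0.64] F [ 0.8 -0.5 -0.5] gap 0.0 grasp 0.0
roof 0.66 [319. 202.] [598.9 179.5  38. ]
```

View pics/w4.png

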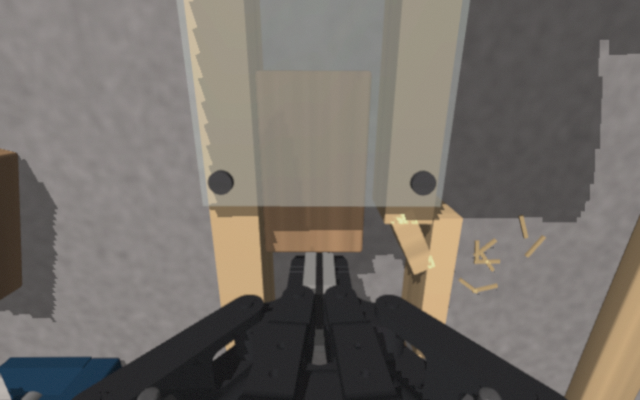

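Blank 1 lies straight in the lane under the roof edge, tail at row 250. Off to the first left-hand blank.

Call:
{"op": "step_arm", "data": {"commands": [{"slide": [0, -3, 25], "roll": 0, "claw": 0}, {"slide": [0, 0, 40], "roll": 0, "claw": 0}, {"slide": [0, 0, 50], "roll": 0, "claw": 80}, {"slide": [-30, 4, 30], "roll": -3, "claw": 80}, {"slide": [-40, 5, 30], "roll": -4, "claw": 80}, {"slide": [-40, 5, 0], "roll": -4, "claw": 80}, {"slide": [-40, 5, 0], "roll": -4, "claw": 80}, {"slide": [-29, 9, 0], "roll": -1, "claw": 80}, {"slide": [0, 0, 0], "roll": 0, "claw": 80}]}}

```text
clock: 17.68
position: [0.4171, 0.161, 0.1837]
ee_rot: [2.524, 1.87, 0.0]
wrist_force: [1.0, 0.5, 0.1]
finger_gap: 0.938
grasp_force: 0.0
```

```bash
cat > c.py <<'E'
# oak rectangles seen by the wrist camera on the plane z=.022
from h import *
m,C=cam('wrist'); p,d=r.snapshot('wrist'); cv2.imwrite('pics/wc.png',p)
s=r.observe(); print((s['position']*1000).round(1))
h=cv2.cvtColor(p,cv2.COLOR_BGR2HSV); k=cv2.inRange(h,(5,70,60),(20,200,255)); k=cv2.morphologyEx(k,cv2.MORPH_OPEN,np.ones((5,5)))
for c in cv2.findContours(k,0,2)[0]:
    if cv2.contourArea(c)<1500: continue
    q=np.array([at_z(m,C,u[0],.022)[:2]*1000 for u in c],np.float32); b=cv2.minAreaRect(q)
    a,w=b[2],b[1]
    if w[0]>w[1]: a-=90
    print('centre',np.round(b[0],1),'size',np.round(w),'width axis deg',round((a+90)%180-90,1))
E
python3 c.py; python3 w.py x blank1:0
```

```text
[418.3 160.7 183.7]
centre [649.9   4.5] size [ 49. 187.] width axis deg 17.0
centre [418.9 164.4] size [82. 46.] width axis deg -16.3
centre [599.2 115.2] size [330. 134.] width axis deg -5.7
centre [380.2 295.9] size [80. 48.] width axis deg -0.9
17.73 [418.3 160.7 183.7] toolY deg -16.99 q [-0.2   0.33 -0.37  2.08  0.17  0.76 -0.97] F [ 0.7 -0.5 -0.5] gap 80.1 grasp 0.0
blank1 0.73 [314. 172.] [414.8 163.4   0. ]
blank1 0.67 [241.  56.] [381.6 294.4   0. ]
```

Call:
{"op": "step_arm", "data": {"commands": [{"slide": [0, 2, -45], "roll": 0, "claw": 70}, {"slide": [0, 0, -45], "roll": 0, "claw": 70}, {"slide": [0, 0, -45], "roll": 0, "claw": 70}, {"slide": [0, 0, -25], "roll": 0, "claw": 70}, {"slide": [0, 0, -15], "roll": 0, "claw": 70}, {"slide": [0, 0, 0], "roll": 0, "claw": 20}, {"slide": [0, 0, 0], "roll": 0, "claw": 20}, {"slide": [0, 0, 0], "roll": 0, "claw": 20}, {"slide": [0, 0, 0], "roll": 0, "claw": 20}, {"slide": [0, 0, 40], "roll": 0, "claw": 20}, {"slide": [0, 0, 50], "roll": 0, "claw": 20}, {"slide": [0, 0, 50], "roll": 0, "claw": 20}], "squeeze": 40}}

```text
clock: 19.32
position: [0.418, 0.1626, 0.1501]
ee_rot: [-2.526, -1.868, -0.0]
wrist_force: [0.7, -0.6, -1.4]
finger_gap: 0.526
grasp_force: 41.5
```

Call:
{"op": "step_arm", "data": {"commands": [{"slide": [40, -5, 0], "roll": 2, "claw": 20}, {"slide": [45, -10, 0], "roll": 2, "claw": 20}, {"slide": [45, -20, 0], "roll": 2, "claw": 20}, {"slide": [45, -35, 0], "roll": 2, "claw": 20}, {"slide": [0, -45, 0], "roll": 2, "claw": 20}, {"slide": [0, -45, 0], "roll": 2, "claw": 20}, {"slide": [0, -40, 0], "roll": 2, "claw": 20}, {"slide": [0, -22, 0], "roll": 2, "claw": 20}, {"slide": [0, 0, -50], "roll": 0, "claw": 20}, {"slide": [0, 0, -40], "roll": 0, "claw": 20}, {"slide": [0, 0, 0], "roll": 0, "claw": 20}]}}

```text
clock: 20.7
position: [0.5916, -0.0592, 0.0564]
ee_rot: [-2.239, -2.199, 0.005]
wrist_force: [0.2, -0.5, 0.6]
finger_gap: 0.528
grasp_force: 41.5
```

```bash
python3 w.py; python3 c.py
```

```text
20.7 [591.6 -59.2  56.4] toolY deg -1.02 q [ 0.24  0.72 -0.34  1.79  0.36  0.7  -0.32] F [ 0.2 -0.5  0.6] gap 45.1 grasp 41.494765877723694
[592.9 -59.1  58.4]
centre [591.9 -85.1] size [117.  63.] width axis deg -0.7
centre [751.6   9.6] size [109.  53.] width axis deg -1.4
centre [652.8   3.5] size [ 38. 139.] width axis deg 13.3
centre [539.    3.2] size [145.  38.] width axis deg -15.7
```

Call:
{"op": "step_arm", "data": {"commands": [{"slide": [0, 0, -25], "roll": 0, "claw": 20}, {"slide": [0, 0, -20], "roll": 0, "claw": 20}, {"slide": [0, 0, -4], "roll": 0, "claw": 20}, {"slide": [0, 0, 0], "roll": 0, "claw": 60}, {"slide": [0, 0, 0], "roll": 0, "claw": 60}, {"slide": [0, 0, 20], "roll": 0, "claw": 60}, {"slide": [0, 0, 30], "roll": 0, "claw": 0}, {"slide": [0, -35, 0], "roll": 0, "claw": 0}, {"slide": [-1, -38, 0], "roll": 0, "claw": 0}, {"slide": [0, 0, -25], "roll": 0, "claw": 0}, {"slide": [0, 0, -26], "roll": 0, "claw": 0}, {"slide": [0, 0, 0], "roll": 0, "claw": 0}]}}

```text
clock: 22.25
position: [0.5917, -0.1322, 0.0084]
ee_rot: [-2.24, -2.201, 0.001]
wrist_force: [-0.9, 0.4, 0.7]
finger_gap: -0.001
grasp_force: 0.0
```

Call:
{"op": "step_arm", "data": {"commands": [{"slide": [0, 15, 0], "roll": 0, "claw": 0}, {"slide": [0, 20, 0], "roll": 0, "claw": 0}, {"slide": [1, 20, 0], "roll": 0, "claw": 0}, {"slide": [0, 20, 0], "roll": 0, "claw": 0}, {"slide": [1, 20, 0], "roll": 0, "claw": 0}, {"slide": [0, 20, 0], "roll": 0, "claw": 0}, {"slide": [1, 20, 0], "roll": 0, "claw": 0}]}}

```text
clock: 23.12
position: [0.5952, 0.0041, 0.0082]
ee_rot: [-2.241, -2.201, 0.0]
wrist_force: [0.4, -1.1, 0.4]
finger_gap: 0.002
grasp_force: 0.3
```

Call:
{"op": "step_arm", "data": {"commands": [{"slide": [0, 20, 0], "roll": 0, "claw": 0}, {"slide": [1, 20, 0], "roll": 0, "claw": 0}, {"slide": [0, 20, 0], "roll": 0, "claw": 0}, {"slide": [1, 20, 0], "roll": 0, "claw": 0}, {"slide": [0, 18, 0], "roll": 0, "claw": 0}, {"slide": [0, 15, 0], "roll": 0, "claw": 0}, {"slide": [0, 12, 0], "roll": 0, "claw": 0}, {"slide": [0, 10, 0], "roll": 0, "claw": 0}, {"slide": [0, 3, 0], "roll": 0, "claw": 0}, {"slide": [0, 0, 0], "roll": 0, "claw": 0}]}}

```text
clock: 24.38
position: [0.5974, 0.1407, 0.0084]
ee_rot: [2.241, 2.201, 0.0]
wrist_force: [0.5, -0.8, 0.7]
finger_gap: 0.001
grasp_force: 0.0
```

```bash
python3 w.py w5
```

```text
24.38 [597.4 140.7   8.4] toolY deg -1.04 q [-0.13  0.81 -0.29  1.75  0.36  0.63 -0.64] F [ 0.5 -0.8  0.7] gap 0.1 grasp 0.0
```

View pics/w5.png

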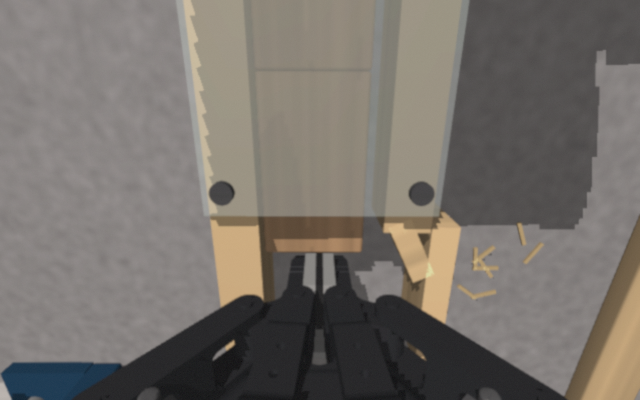

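Both blanks are in line (joint at row 70, tail at row 250). Next, the last blank.

Call:
{"op": "step_arm", "data": {"commands": [{"slide": [0, -3, 25], "roll": 0, "claw": 0}, {"slide": [0, 0, 40], "roll": 0, "claw": 0}, {"slide": [0, 0, 50], "roll": 0, "claw": 80}, {"slide": [-35, 0, 30], "roll": 0, "claw": 80}, {"slide": [-45, 15, 20], "roll": 0, "claw": 80}, {"slide": [-45, 30, 0], "roll": 0, "claw": 80}, {"slide": [-45, 40, 0], "roll": 0, "claw": 80}, {"slide": [-40, 40, 0], "roll": 0, "claw": 80}, {"slide": [-8, 28, 0], "roll": 0, "claw": 80}, {"slide": [0, 0, 0], "roll": 0, "claw": 80}]}}

```text
clock: 25.68
position: [0.3786, 0.2924, 0.1736]
ee_rot: [-2.238, -2.204, -0.002]
wrist_force: [0.5, 0.2, 0.7]
finger_gap: 0.936
grasp_force: 0.0
```

```bash
python3 c.py; python3 w.py x blank1:0
```

```text
[379.2 290.9 173.4]
centre [745.8  67.9] size [145.  55.] width axis deg -0.1
centre [647.7 124.8] size [45. 81.] width axis deg 1.8
centre [379.1 297.2] size [82. 46.] width axis deg -0.9
centre [582. 263.] size [290.  77.] width axis deg -1.2
centre [216.3 442.2] size [ 17. 103.] width axis deg 89.4
25.73 [379.2 290.9 173.4] toolY deg -0.98 q [-0.43  0.4  -0.44  2.02  0.24  0.77 -1.03] F [-0.  -0.8 -0. ] gap 80.0 grasp 0.0
blank1 0.62 [320. 173.] [381.5 293.8   0. ]
```

Call:
{"op": "step_arm", "data": {"commands": [{"slide": [0, 5, -45], "roll": 0, "claw": 70}, {"slide": [0, 0, -45], "roll": 0, "claw": 70}, {"slide": [0, 0, -45], "roll": 0, "claw": 70}, {"slide": [0, 0, -20], "roll": 0, "claw": 70}, {"slide": [0, 0, -9], "roll": 0, "claw": 70}, {"slide": [0, 0, 0], "roll": 0, "claw": 20}, {"slide": [0, 0, 0], "roll": 0, "claw": 20}, {"slide": [0, 0, 0], "roll": 0, "claw": 20}, {"slide": [0, 0, 0], "roll": 0, "claw": 20}, {"slide": [0, 0, 40], "roll": 0, "claw": 20}, {"slide": [0, 0, 50], "roll": 0, "claw": 20}, {"slide": [0, 0, 50], "roll": 0, "claw": 20}]}}

```text
clock: 27.32
position: [0.3791, 0.2956, 0.1512]
ee_rot: [-2.241, -2.201, -0.0]
wrist_force: [0.5, 0.4, -0.9]
finger_gap: 0.525
grasp_force: 41.6
```

Call:
{"op": "step_arm", "data": {"commands": [{"slide": [5, -40, 0], "roll": 0, "claw": 20}, {"slide": [25, -45, 0], "roll": 0, "claw": 20}, {"slide": [45, -40, 0], "roll": 0, "claw": 20}, {"slide": [50, -25, 0], "roll": 0, "claw": 20}, {"slide": [50, -25, 0], "roll": 0, "claw": 20}, {"slide": [40, -30, 0], "roll": 0, "claw": 20}, {"slide": [0, -45, 0], "roll": 0, "claw": 20}, {"slide": [0, -45, 0], "roll": 0, "claw": 20}, {"slide": [0, -40, 0], "roll": 0, "claw": 20}, {"slide": [0, -20, 0], "roll": 0, "claw": 20}, {"slide": [0, 0, -50], "roll": 0, "claw": 20}, {"slide": [0, 0, -40], "roll": 0, "claw": 20}]}}

```text
clock: 28.82
position: [0.5943, -0.0589, 0.0584]
ee_rot: [2.241, 2.201, 0.001]
wrist_force: [1.4, -0.5, -0.7]
finger_gap: 0.523
grasp_force: 41.6
```

```bash
python3 c.py;python3 w.py
```

```text
[591.8 -58.5  53.6]
centre [594.6 -85.1] size [116.  63.] width axis deg -1.1
centre [752.1  10. ] size [110.  53.] width axis deg -1.6
centre [652.7   3.8] size [ 38. 140.] width axis deg 13.3
centre [539.1   3. ] size [147.  38.] width axis deg -15.8
28.88 [591.8 -58.5  53.6] toolY deg -0.98 q [ 0.23  0.73 -0.33  1.79  0.35  0.69 -0.31] F [-5.3  0.3 -7.6] gap 45.1 grasp 41.631065011024475
```

Call:
{"op": "step_arm", "data": {"commands": [{"slide": [0, 0, 0], "roll": 0, "claw": 20}, {"slide": [0, 0, -25], "roll": 0, "claw": 20}, {"slide": [0, 0, -20], "roll": 0, "claw": 20}, {"slide": [0, 0, -5], "roll": 0, "claw": 20}, {"slide": [0, 0, 0], "roll": 0, "claw": 60}, {"slide": [0, 0, 0], "roll": 0, "claw": 60}, {"slide": [0, 0, 20], "roll": 0, "claw": 60}, {"slide": [0, 0, 30], "roll": 0, "claw": 0}, {"slide": [0, -35, 0], "roll": 0, "claw": 0}, {"slide": [-1, -38, 0], "roll": 0, "claw": 0}, {"slide": [0, 0, -25], "roll": 0, "claw": 0}, {"slide": [0, 0, -26], "roll": 0, "claw": 0}]}}

```text
clock: 30.38
position: [0.594, -0.1331, 0.0096]
ee_rot: [2.241, 2.199, 0.002]
wrist_force: [0.8, -0.2, -0.2]
finger_gap: -0.001
grasp_force: 0.0
```

Call:
{"op": "step_arm", "data": {"commands": [{"slide": [0, 15, 0], "roll": 0, "claw": 0}, {"slide": [0, 20, 0], "roll": 0, "claw": 0}, {"slide": [1, 20, 0], "roll": 0, "claw": 0}, {"slide": [0, 20, 0], "roll": 0, "claw": 0}, {"slide": [1, 20, 0], "roll": 0, "claw": 0}, {"slide": [0, 20, 0], "roll": 0, "claw": 0}, {"slide": [1, 20, 0], "roll": 0, "claw": 0}]}}

```text
clock: 31.25
position: [0.5962, 0.0041, 0.0083]
ee_rot: [-2.241, -2.201, 0.0]
wrist_force: [0.3, -1.1, 0.6]
finger_gap: -0.0
grasp_force: 0.6
```

Call:
{"op": "step_arm", "data": {"commands": [{"slide": [0, 20, 0], "roll": 0, "claw": 0}, {"slide": [1, 20, 0], "roll": 0, "claw": 0}, {"slide": [0, 20, 0], "roll": 0, "claw": 0}, {"slide": [1, 20, 0], "roll": 0, "claw": 0}, {"slide": [0, 18, 0], "roll": 0, "claw": 0}, {"slide": [0, 15, 0], "roll": 0, "claw": 0}, {"slide": [0, 12, 0], "roll": 0, "claw": 0}, {"slide": [0, 10, 0], "roll": 0, "claw": 0}, {"slide": [0, 4, 0], "roll": 0, "claw": 0}, {"slide": [0, 0, 0], "roll": 0, "claw": 0}]}}

```text
clock: 32.5
position: [0.5984, 0.142, 0.0084]
ee_rot: [-2.241, -2.202, -0.001]
wrist_force: [-0.2, -0.5, 0.2]
finger_gap: -0.001
grasp_force: 0.0
```

Call:
{"op": "step_arm", "data": {"commands": [{"slide": [0, -5, 0], "roll": 0, "claw": 0}, {"slide": [0, -8, 20], "roll": 0, "claw": 0}, {"slide": [0, -20, 40], "roll": 0, "claw": 0}, {"slide": [0, -30, 50], "roll": 0, "claw": 0}, {"slide": [0, -30, 50], "roll": 0, "claw": 0}, {"slide": [0, 0, 20], "roll": 0, "claw": 0}, {"slide": [0, 0, 0], "roll": 0, "claw": 0}]}}

```text
clock: 33.38
position: [0.599, 0.0477, 0.1911]
ee_rot: [2.241, 2.198, 0.004]
wrist_force: [0.4, 0.3, -0.3]
finger_gap: 0.003
grasp_force: 0.0
```

```bash
python3 w.py w6 gate_edge:.016 throat:0
```

```text
33.38 [599.   47.7 191.1] toolY deg -1.12 q [ 0.08  0.55 -0.37  1.7   0.23  0.94 -0.4 ] F [ 0.4  0.3 -0.3] gap 0.2 grasp 0.0
gate_edge 0.65 [311. 129.] [593.1  96.3  16. ]
throat 0.97 [316. 124.] [597.9 100.1   0. ]
```

View pics/w6.png

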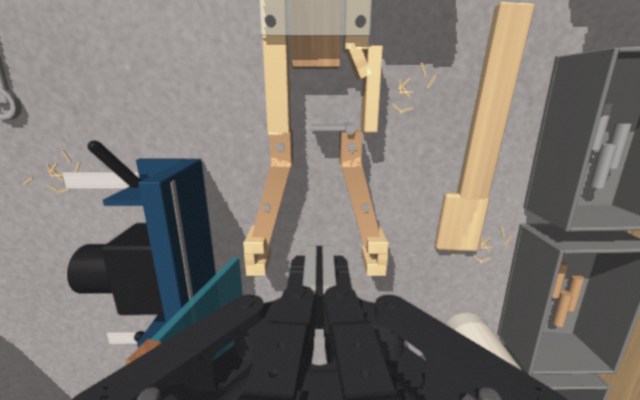

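The gate is shut (leaf straight across at row 127), the last blank's tail is past it at row 65, and the guard is leaning at (200,310). I'll check the bench once more for a fourth blank before handing in.

Run:
```python
from h import *
p,d=r.snapshot('top'); cv2.imwrite('pics/top_c.png',p); m,C=cam('top')
for f in r.place_of('top','blank1'): print(round(f['confidence'],2),np.round(f['uv']),at_z(m,C,f['uv'],0).round(3))
p,d=r.snapshot('side'); m,C=cam('side')
for f in r.place_of('side','blank1'): print('s',round(f['confidence'],2),np.round(f['uv']),at_z(m,C,f['uv'],0).round(3))
```

```text
0.88 [394. 203.] [ 0.544 -0.277  0.   ]
0.77 [455. 279.] [ 0.324 -0.445  0.   ]
0.72 [233. 182.] [0.602 0.194 0.   ]
s 0.87 [428. 197.] [ 0.322 -0.445  0.   ]
s 0.68 [353. 190.] [ 0.562 -0.3   -0.   ]
s 0.4 [249. 263.] [0.606 0.19  0.   ]
```

View pics/top_c.png

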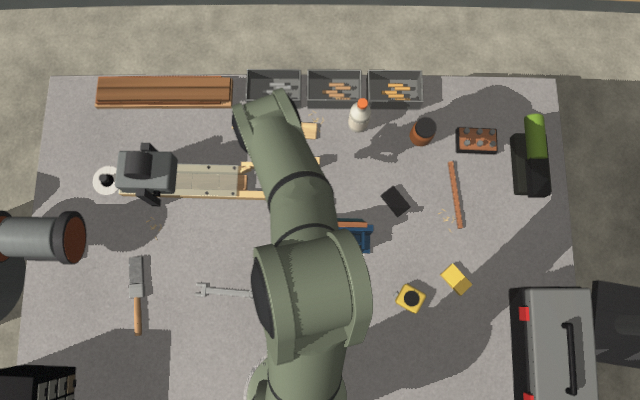

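Only the black (394,203) and yellow (455,279) look-alikes are left on the bench. The guard is leaning at (352,225), the glue bottle stands, and the arm is clear. Handing in.

```bash
python3 -c "
from plant import r
print(r.close_job())"
```

```text
the job is handed in; nothing more can be done
None
```

I handed in the job at about 33 s with no verdict shown; my last pictures show the guard leaning on the fence, all three oak blanks in the lane, the gate shut behind them and the glue bottle upright.

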